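# Close the spares case and start its clamp bolt

### The job

Slide the cover of the blue spares case fully shut so that its forked end runs under the orange clamp bolt. Then start the bolt in its thread: turn it backward (anticlockwise from above) until it drops into the thread, then forward (clockwise) about one full turn from there, not run down further, and finish while still gripping the bolt head. Leave the loose things around the case where they are.

Things in the scene. Friction and masses are not known exactly. Their poses are not given: they have to be found in the camera images.
- case: Blue spares case with an open compartment holding brass fittings, 90 (x) x 165 (y) x 52 (z) mm including its steel side rails, fixed to the surface. Origin at the centre of its underside; its y axis runs along the rails, from the bolt end (-y) to the end where the cover slides out (+y). Its yaw stays within 0.3 rad of zero.
- cover_grip (a point): Centre of the black grip rib on the aluminium slide cover; the rib is 50 mm along the case's x axis, 12 mm thick along its y axis and 24 mm high, standing on the flat cover whose top is 50 mm above the surface (12 mm below this point). A 2 mm pad, 20 mm wide along y, surrounds the rib's foot. Slides with the cover along the case's y axis.
- cover (a joint): How far the cover is open, in m: 0 = fully shut (stop), grows toward the case's +y, up to 0.09. Sliding takes about 1.5 N. When shut the rib is 88 mm from the bolt axis.
- bolt_head (a point): Centre of the orange knurled head of the clamp bolt (upright cylinder, 27 mm diameter, 26 mm high; the head's underside is 13 mm below this point). The axis is vertical, 58 mm from the case's origin toward its -y end. At depth 0 this point is 79.5 mm above the surface; it sinks with the bolt.
- clamp_bolt: The captive clamp bolt; origin on its axis, its x axis turns with the head (white mark on top). Anticlockwise from above (growing yaw) is backward. Right-hand thread, 6 mm per turn: sinks 1 mm per 1.05 rad forward, rises as much backward, also when turned back beyond the drop. Turning friction is about 0.02 N m.
- bolt_depth (a joint): How far the bolt has sunk, in m, downward positive. Starts loose on top of the first thread at 0.0004 to 0.0023; forward it meets a stop there. Turned backward 0.4 to 2.2 rad it climbs to 0, passes the thread's end and drops by its weight to 0.006 (if held firmly, only when let go or pushed down). One turn forward from the drop: 0.012. At 0.0165 it is run down onto the cover.
- nut_driver: Loose nut driver with a brown handle, 179 mm long, a bystander; origin at the centre of its underside.
- green_screwdriver: Loose green screwdriver, 121 mm long, a bystander; origin at the centre of its underside.
- spanner: Loose steel spanner, 160 mm long, a bystander; origin at the centre of its underside.
- white_cup: Loose white sample cup, 52 mm across, 51 mm high, a bystander; origin at the centre of its underside.
- grey_cup: Loose cream sample cup with a pale lid, 56 mm across, 58 mm high, a bystander; origin at the centre of its underside.

How it is judged:
On the way, in this order (a step that is already met when the one before it is completed fails the run):
1. the cover is slid fully shut (within 4 mm) before the bolt is started (value of joint cover below 0.004 m), for 0.2 s.
2. the bolt has dropped into its thread (depth over 3.8 mm) (value of joint bolt_depth above 0.0038 m), for 0.2 s.
At the end, for the whole second after the job is handed in: The program has ended with the gripper still gripping the bolt head (over 3 N, grasp point within 12 mm of the bolt axis and 25 mm of the head's centre), the bolt at rest 0.7 to 1.3 turns into its thread after the drop (depth 10.2 to 13.8 mm), the cover shut to within 4 mm (value of joint cover below 0.004 m and value of joint bolt_depth between 0.0102 and 0.0138 m and angular speed of clamp_bolt below 0.15 rad/s and contact force between the fingers and clamp_bolt above 3 N and horizontal distance between the grasp point and bolt_head below 0.012 m and distance between the grasp point and bolt_head below 0.025 m); the arm keeps its last pose, push and grip.
It fails at once if a loose bystander is shifted by more than 30 mm (distance of any of nut_driver, green_screwdriver, spanner, white_cup, grey_cup from where it was at the start of the episode above 0.03 m).
It also fails if it takes over 72 s, if anything falls off the work surface, if the arm or the gripper's body presses on something with over 40 N, if the wrist force passes 120 N, or if a joint passes its speed limit or range.

### The arm

A 7-joint arm with a two-finger parallel gripper is mounted at the origin on a cart in front of the work surface, level with it; the furniture and walls round the work are solid. World frame = base frame: x ahead of the robot, y to its left, z up, the work surface at z = 0. Lengths are in m, angles in rad, forces in N, time in s.
With the tool pointing down it reaches from about 0.35 to 0.9 m from the base axis. Payload 8.1 kg.
Tool frame: the origin (TCP) lies at the very end of the fingers, on their centre line; the grasp point (between the pads) lies 19 mm behind it (arm.grip_depth is the distance from the TCP to the grasp point, in m); x points along the fingers, z is the direction in which the jaws open and shut, and the axes are right-handed (so a half turn about x gives the same grasp; the last joint's range is limited). The gripper opens to 92 mm and grips with 3 to 60 N. Pads are 19 mm wide; open, the fingers measure 130 mm over their backs; the gripper's body (75 mm by 190 mm) begins 47 mm behind the grasp point.
Start: joints at [1.148, 0.434, 0.025, 1.573, -0.012, 1.134, -0.075], TCP at [0.196, -0.593, 0.227] pointing down, gripper open.
Joint ranges: [-2.62, 2.62], [-0.44, 2.09], [-1.27, 1.32], [0.08, 2.57], [-1.32, 4.46], [0.12, 2], [-2.74, 2.74]. Speed limits (rad/s): [2.22, 2.22, 3.01, 3.01, 3.14, 3.14, 3.14].

### API

Orientations are given as a rotation vector (axis times angle).
In Python, from cell import status, cams, arm gives the robot as it stands. The module is installed in compiled form; this text tells all that it offers.
- The arm moves only by the tool step_arm, never from a script. Its argument "rows" is a list of rows, each a list of 7 numbers: the gripper command: -1 is fully open, 1 is shut, values between are in proportion, then the shift along the tool's x, y, z as a fraction of full scale, then the turn, a rotation vector about the tool's x, y, z as a fraction of full scale. In form: [[grip, x, y, z, rx, ry, rz], ...]. A call has 1 to 12 rows; each row is the pose to reach, as a shift and turn from the pose commanded when the call began, along the tool's axes at that moment; what a row does not reach only later rows make up. Full scale, the value 1, is 80 cm for a shift and 60 degrees for a turn. A row lasts 1/12 s, in which the tool goes at most 41.7 mm and 7.16 degrees, less where a joint would pass 70% of its speed; a pose out of reach is approached as far as the arm can. A call with a number of a shift or a turn outside -1 to 1 is refused whole. A call with a gripper value outside its range is refused whole. The fingers move at their own pace and stop on an object; "newtons" is the grip in N (left out, the last holds). Time passes only in rows, so rows that repeat a pose let the fingers close. It gives the time, the measured TCP pose, the force and the opening at its end, in the units of the state.
- status.observe(): the state, without advancing time (a new reading comes with each control period).
- cams.get_image(name): name is "scene" or "top"; returns a dict with "pixels" (384x512x3 uint8, red, green, blue), "range_z" (384x512 float32, m along the optical axis (not along the pixel's ray), 0 where there is no reading), "camera_matrix" (3x3 intrinsics, pixels), "distortion" ([k1, k2, p1, p2, k3] as OpenCV has them; the pictures are not rectified), "eye" and "attitude" of the camera in the world. Camera axes: x right, y down, z forward; pixel columns grow to the right and rows downward; lengths in m; the calibration is good to about 2 mm. A picture is of the moment at which its call begins.
- arm.sign_off(): hands the job in, once; it reports no verdict.
The state is a dict: "clock": time; "joints": joint angles; "dq": joint speeds; "joint_efforts": joint torques, N m; "position": TCP position; "ee_rot": TCP orientation; "force": force on the tool from outside, world axes, zero at the start; "ft_torque": the same for the moment, N m; "width": opening from 0.0 (shut) to 1.0 (fully open).
Only numpy, scipy, OpenCV 4.12 (cv2) and the standard library are available. Lean on these libraries where they do the work, as an engineer would, in place of code of your own. Each camera call takes 0.05 s, during which the arm holds its last target.

## Working session

There is one attempt and no reset: what is moved stays moved. The work goes in short steps, Python scripts to look and compute and a tool call to move; the robot and the scene stay as the last step left them, time stands still between calls to the robot, and variables do not carry over. Pictures are saved under pics/ and viewed, and the job is handed in when it is done.

Besides the shell and the picture viewer there is one more tool, called after ">>>" as name(argument=value, ...) on one line, values as JSON. step_arm: Moves the arm, as the interface text tells. Its arguments: {"type":"object","properties":{"rows":{"type":"array","items":{"type":"array","items":{"type":"number"}}},"newtons":{"type":"number"}},"required":["rows"]}

```bash
mkdir -p pics; python3 - <<'E'
from cell import status,cams,arm
import cv2,numpy as np
print(status.observe()); print(arm.grip_depth)
for n in("scene","top"):
    d=cams.get_image(n); cv2.imwrite(f"pics/{n}0.png",cv2.cvtColor(d["pixels"],cv2.COLOR_RGB2BGR))
    np.savez(f"{n}0.npz",**d)
    print(n,d["camera_matrix"],d["distortion"],d["eye"],d["attitude"])
E
```

```text
{'clock': 0.0, 'joints': array([ 1.14840309,  0.43525902,  0.02496963,  1.57407192, -0.01160509,
        1.13399574, -0.07510492]), 'dq': array([ 0.00176554,  0.00071312, -0.00051954,  0.00056367,  0.00032067,
        0.00023813, -0.00032906]), 'joint_efforts': array([ 9.55086871e-04, -6.67854381e+01,  9.85185094e-01, -3.14459503e+01,
       -6.06502709e-02,  4.31881472e-02,  2.07177004e-04]), 'position': array([ 0.19627414, -0.59285464,  0.22593228]), 'ee_rot': array([ 0.97139778,  1.34505799, -0.97004799]), 'force': array([-0.19411263,  0.1809448 ,  0.08501216]), 'ft_torque': array([-0.06226826, -0.03114875, -0.00466337]), 'width': 1.000982217187617}
0.0188
scene [[414.60631913   0.         251.96138195]
 [  0.         414.60631913 185.85264139]
 [  0.           0.           1.        ]] [0.00686359 0.         0.         0.         0.        ] [0.03729157 0.43523888 0.75750087] [-1.213703    2.33345882 -0.96061793]
top [[415.21089398   0.         255.24533967]
 [  0.         415.21089398 190.10541332]
 [  0.           0.           1.        ]] [-0.10890651  0.          0.          0.          0.        ] [0.37577861 0.03286472 0.97853505] [-1.94213453  2.26652324 -0.2520814 ]
```

View pics/scene0.png

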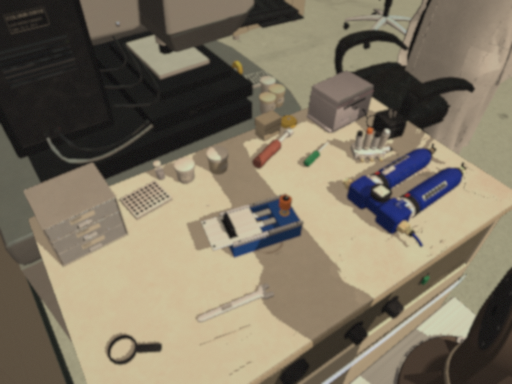

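View pics/top0.png

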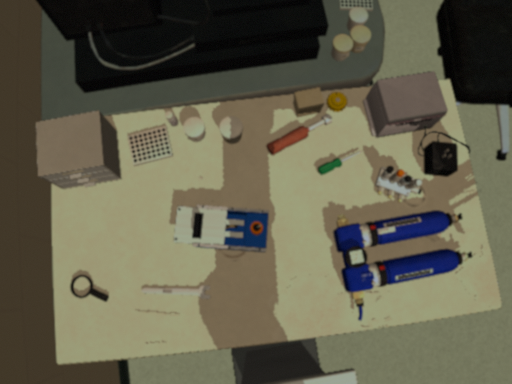

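```bash
cat >h.py <<'E'
import cv2,numpy as np
from scipy.spatial.transform import Rotation as R
def pt(d,u,v,z=None):
    """pixel -> world; z=None uses range, else intersects plane z"""
    K=d["camera_matrix"];n=cv2.undistortPoints(np.array([[[u,v]]],float),K,d["distortion"])[0,0]
    ray=R.from_rotvec(d["attitude"]).as_matrix()@np.array([n[0],n[1],1.]);e=d["eye"]
    r=d["range_z"][int(round(v)),int(round(u))] if z is None else (z-e[2])/ray[2]
    return e+ray*r
def crop(d,u0,v0,u1,v1,s,name):
    im=cv2.cvtColor(d["pixels"],cv2.COLOR_RGB2BGR)[v0:v1,u0:u1]
    cv2.imwrite(name,cv2.resize(im,None,fx=s,fy=s,interpolation=cv2.INTER_CUBIC))
E
python3 - <<'E'
from h import *
d=dict(np.load("top0.npz")); crop(d,165,195,280,260,6,"pics/tc0.png")
s=dict(np.load("scene0.npz")); crop(s,190,185,310,260,6,"pics/sc0.png")
for dd,r in((d,(165,280,195,260)),):
    # world cloud of the region
    P=np.array([[*pt(dd,u,v),*dd["pixels"][v,u],u,v] for v in range(r[2],r[3]) for u in range(r[0],r[1])])
    np.save("cloud.npy",P)
    o=(P[:,3]>150)&(P[:,5]<90)&(P[:,2]>.06)&(P[:,3]>P[:,4]+50)
    print("orange",o.sum(),np.median(P[o,:3],0),P[o,:3].min(0),P[o,:3].max(0))
    k=(P[:,3:6].max(1)<70)&(P[:,2]>.055)
    print("black",k.sum(),np.median(P[k,:3],0),P[k,:3].min(0),P[k,:3].max(0))
E
```

```text
return _methods._mean(a, axis=axis, dtype=dtype,
  ret = um.true_divide(
Traceback (most recent call last):
ValueError: zero-size array to reduction operation minimum which has no identity
```

View pics/tc0.png

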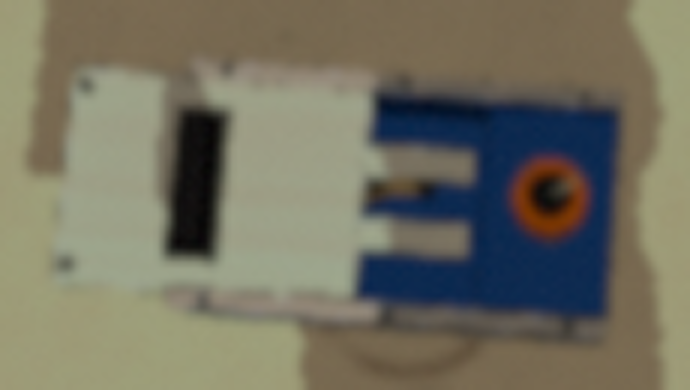

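View pics/sc0.png

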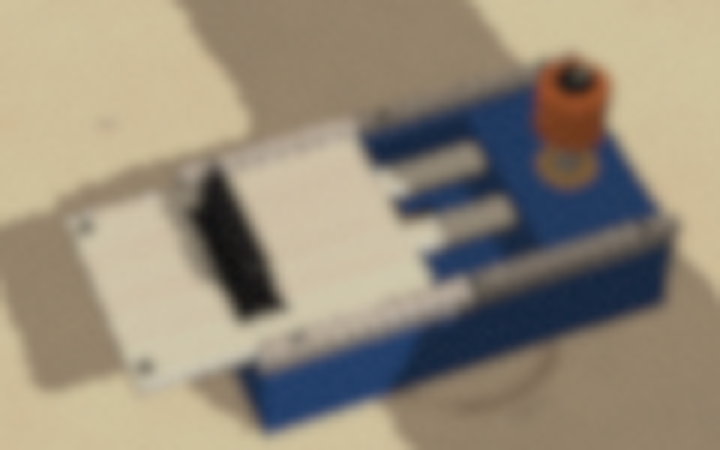

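```bash
python3 - <<'E'
from h import *
d=dict(np.load("top0.npz"));s=dict(np.load("scene0.npz"))
c=lambda u,v:((u/6)+165-.4,(v/6)+195-.4)
print("head top",pt(d,*c(550,197),z=.091),"range",pt(d,*c(550,197)))
print("head edge rng",[pt(d,*c(550+dx,197)) [2] for dx in(-25,-12,12,25)])
rib=[(180,110),(228,112),(215,257),(166,254)]
Q=[pt(d,*c(*p),z=.074) for p in rib];print(np.array(Q)); print("rib",np.mean(Q,0))
print("rib range",pt(d,*c(198,182)))
# case corners
for p in[(195,60),(620,98),(605,340),(165,305)]: print(p,pt(d,*c(*p),z=.052),pt(d,*c(*p)))
cs=lambda u,v:((u/6)+190-.4,(v/6)+185-.4)
print("scene head top",pt(s,*cs(574,75),z=.091),pt(s,*cs(574,75)))
Q=[pt(s,*cs(*p),z=.074) for p in[(213,165),(285,300),(240,312),(192,190)]];print(np.array(Q),np.mean(Q,0))
K=d
for n,dd in(("top",d),("scene",s)):
    for name,u,v in {"top":[("grey?",231,128),("white?",194,128)],"scene":[("a",184,170),("b",217,158)]}[n]: print(n,name,pt(dd,u,v))
E
```

```text
head top [0.49320308 0.01394839 0.091     ] range [0.49328545 0.01393512 0.09037741]
head edge rng [np.float64(0.08785147245146463), np.float64(0.08871929190229133), np.float64(0.0901119610779334), np.float64(0.09361838911375464)]
[[0.5480771  0.14348735 0.074     ]
 [0.54464021 0.12601596 0.074     ]
 [0.49225573 0.1375434  0.074     ]
 [0.49602859 0.15513855 0.074     ]]
rib [0.52025041 0.14054632 0.074     ]
rib range [0.52082157 0.1404559  0.07211163]
(195, 60) [0.57048282 0.13817367 0.052     ] [0.57034223 0.13809763 0.05266905]
(620, 98) [ 0.5314369  -0.01874267  0.052     ] [ 0.5313967  -0.01872935  0.05223929]
(605, 340) [0.44259462 0.00119425 0.052     ] [ 4.45478683e-01 -1.72785718e-04  1.20067387e-02]
(165, 305) [0.48012794 0.16083801 0.052     ] [0.48035968 0.16112221 0.04994239]
scene head top [0.49766065 0.01208388 0.091     ] [0.49688472 0.01279709 0.09212336]
[[0.54911403 0.13657829 0.074     ]
 [0.48320838 0.14937485 0.074     ]
 [0.48773363 0.16493616 0.074     ]
 [0.54344329 0.14915107 0.074     ]] [0.51587483 0.15001009 0.074     ]
top grey? [0.73979008 0.03597627 0.05744931]
top white? [0.7568581  0.12337246 0.04946901]
scene a [0.74221901 0.13483174 0.04883873]
scene b [0.72516463 0.04869298 0.05752876]
```

```bash
cat >>h.py <<'E'
def tool(psi):
    """tool pointing down, jaw axis z at world yaw psi"""
    x=np.array([0,0,-1.]);z=np.array([np.cos(psi),np.sin(psi),0]);return np.column_stack([x,np.cross(z,x),z])
def mv(p,psi=None):
    """fractions from the current pose to TCP p, jaw yaw psi"""
    from cell import status
    o=status.observe();M=R.from_rotvec(o["ee_rot"]).as_matrix()
    print("t",round(o["clock"],2),"pos",o["position"].round(4),"jawyaw",round(np.arctan2(M[1,2],M[0,2]),3),"tilt",M[:,0].round(3),"j",o["joints"].round(2),"F",o["force"].round(1),"T",o["ft_torque"].round(2),"w",round(o["width"],3))
    if p is None:return
    sh=M.T@(np.array(p)-o["position"])/.8
    rv=R.from_matrix(M.T@(tool(psi) if psi is not None else M)).as_rotvec()/(np.pi/3)
    print("shift",sh.round(4),"rot",rv.round(4))
E
python3 - <<'E'
from h import *
for a in(np.pi/2-.225,-np.pi/2-.225): mv([.5205,.1410,.20],a)
E
```

```text
t 0.1 pos [ 0.1963 -0.5929  0.226 ] jawyaw -1.251 tilt [-0.001  0.001 -1.   ] j [ 1.15  0.44  0.02  1.57 -0.01  1.13 -0.08] F [ 0.4 -0.7 -0.4] T [ 0.02 -0.01  0.01] w 0.999
shift [ 0.0335  0.6731 -0.7434] rot [-2.4798e+00 -7.0000e-04 -1.7000e-03]
t 0.1 pos [ 0.1963 -0.5929  0.226 ] jawyaw -1.251 tilt [-0.001  0.001 -1.   ] j [ 1.15  0.44  0.02  1.57 -0.01  1.13 -0.08] F [ 0.4 -0.7 -0.4] T [ 0.02 -0.01  0.01] w 0.999
shift [ 0.0335  0.6731 -0.7434] rot [ 5.202e-01 -1.300e-03  5.000e-04]
```

>>> step_arm(rows=[[0, 0, 0.34, -0.37, -1, 0, 0], [0, 0, 0.34, -0.37, -1, 0, 0], [0, 0, 0.34, -0.37, -1, 0, 0], [0, 0, 0.34, -0.37, -1, 0, 0], [0, 0, 0.34, -0.37, -1, 0, 0], [0, 0, 0.34, -0.37, -1, 0, 0], [0, 0, 0.34, -0.37, -1, 0, 0], [0, 0, 0.34, -0.37, -1, 0, 0], [0, 0, 0.34, -0.37, -1, 0, 0], [0, 0, 0.34, -0.37, -1, 0, 0]])

```text
clock: 0.93
position: [0.3626, -0.2229, 0.2268]
ee_rot: [0.155, 1.565, -0.154]
force: [0.1, 0.1, -0.6]
width: 0.5
```

```bash
python3 - <<'E'
from h import *
mv([.5205,.1410,.15],np.pi/2-.225)
E
```

```text
t 0.93 pos [ 0.3626 -0.2229  0.2268] jawyaw -0.197 tilt [ 0.     0.001 -1.   ] j [ 0.78  0.14 -0.39  2.    0.06  1.01  0.16] F [ 0.1  0.1 -0.6] T [ 0.   -0.13  0.  ] w 0.5
shift [0.0963 0.4847 0.1044] rot [-1.4735e+00  6.0000e-04 -3.0000e-04]
```

>>> step_arm(rows=[[0, 0, 0.33, 0.07, -1, 0, 0], [0, 0, 0.33, 0.07, -1, 0, 0], [0, 0, 0.33, 0.07, -1, 0, 0], [0, 0, 0.33, 0.07, -1, 0, 0], [0, 0, 0.33, 0.07, -1, 0, 0], [0, 0, 0.33, 0.07, -1, 0, 0], [0, 0, 0.33, 0.07, -1, 0, 0], [0, 0, 0.33, 0.07, -1, 0, 0], [0, 0, 0.33, 0.07, -1, 0, 0], [0, 0, 0.33, 0.07, -1, 0, 0]])

```text
clock: 1.77
position: [0.4697, 0.0208, 0.2263]
ee_rot: [-0.661, 1.468, 0.662]
force: [0.3, -0.1, 0.1]
width: 0.499
```

```bash
python3 - <<'E'
from h import *
mv([.5205,.1410,.15],np.pi/2-.225)
E
```

```text
t 1.77 pos [0.4697 0.0208 0.2263] jawyaw 0.847 tilt [-0.001  0.    -1.   ] j [ 0.44  0.27 -0.72  1.89  0.2   1.06  0.48] F [ 0.3 -0.1  0.1] T [-0.01 -0.21 -0.01] w 0.499
shift [0.0954 0.0519 0.1546] rot [-4.765e-01 -2.000e-04 -9.000e-04]
```

>>> step_arm(rows=[[0, 0.095, 0.052, 0.155, -0.476, 0, 0], [0, 0.095, 0.052, 0.155, -0.476, 0, 0], [0, 0.095, 0.052, 0.155, -0.476, 0, 0], [0, 0.095, 0.052, 0.155, -0.476, 0, 0], [0, 0.095, 0.052, 0.155, -0.476, 0, 0], [0, 0.095, 0.052, 0.155, -0.476, 0, 0], [0, 0.095, 0.052, 0.155, -0.476, 0, 0]])

```text
clock: 2.35
position: [0.5211, 0.1397, 0.1506]
ee_rot: [-1.037, 1.311, 1.036]
force: [-0.0, -0.5, -0.5]
width: 0.5
```

```bash
python3 - <<'E'
from h import *
mv([.5205,.1410,.057],np.pi/2-.225)
from cell import cams
s=cams.get_image("scene");crop(s,160,130,320,260,5,"pics/sc1.png")
s=cams.get_image("top");crop(s,150,150,300,260,5,"pics/tc1.png")
E
```

```text
t 2.35 pos [0.5211 0.1397 0.1506] jawyaw 1.338 tilt [-0.001 -0.001 -1.   ] j [ 0.21  0.5  -0.79  1.83  0.42  0.99  0.58] F [-0.  -0.5 -0.5] T [ 0.02 -0.15 -0.03] w 0.5
shift [0.1169 0.0011 0.0015] rot [-0.0072 -0.0009 -0.0005]
```

View pics/sc1.png

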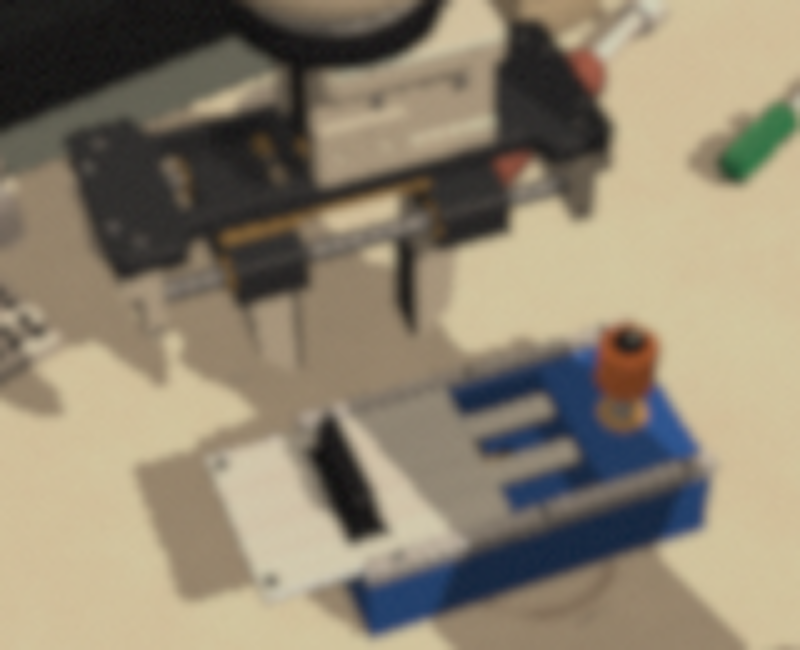

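View pics/tc1.png

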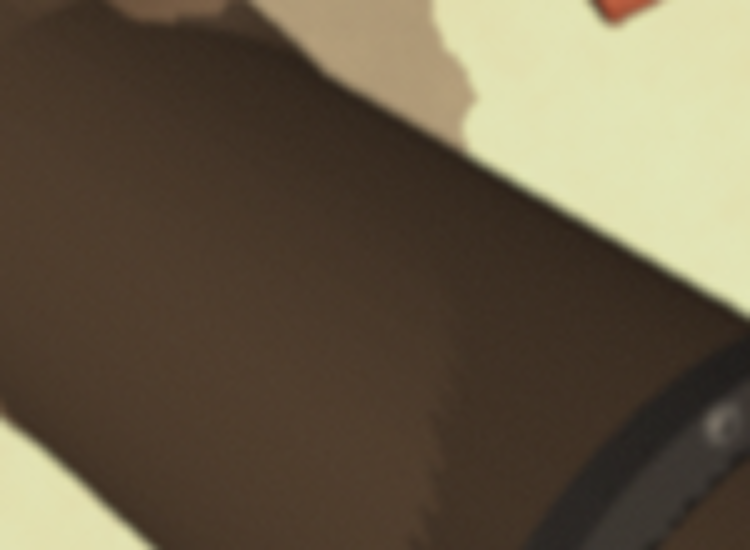

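>>> step_arm(rows=[[0, 0.118, 0.001, 0.001, -0.007, 0, 0], [0, 0.118, 0.001, 0.001, -0.007, 0, 0], [0, 0.118, 0.001, 0.001, -0.007, 0, 0], [0, 0.118, 0.001, 0.001, -0.007, 0, 0], [0.9, 0.118, 0.001, 0.001, -0.007, 0, 0], [0.9, 0.118, 0.001, 0.001, -0.007, 0, 0], [0.9, 0.118, 0.001, 0.001, -0.007, 0, 0], [0.9, 0.118, 0.001, 0.001, -0.007, 0, 0], [0.9, 0.118, 0.001, 0.001, -0.007, 0, 0], [0.9, 0.118, 0.001, 0.001, -0.007, 0, 0]], newtons=10)

```text
clock: 3.28
position: [0.5213, 0.1419, 0.0571]
ee_rot: [-1.044, 1.305, 1.044]
force: [0.1, 0.0, 5.6]
width: 0.129
```

```bash
python3 - <<'E'
from h import *
y=np.array([np.sin(.225),np.cos(.225)])
p=np.array([.5205,.1410])-.041*y
mv([*p,.0555],np.pi/2-.225)
from cell import cams
s=cams.get_image("scene");crop(s,160,130,320,260,5,"pics/sc2.png")
E
```

```text
t 3.28 pos [0.5213 0.1419 0.0571] jawyaw 1.349 tilt [ 0.001  0.    -1.   ] j [ 0.14  0.61 -0.71  1.92  0.54  0.81  0.48] F [0.1 0.  5.6] T [-0.03 -0.19 -0.11] w 0.129
shift [ 0.002   0.0009 -0.0525] rot [0.003  0.0008 0.0013]
```

View pics/sc2.png

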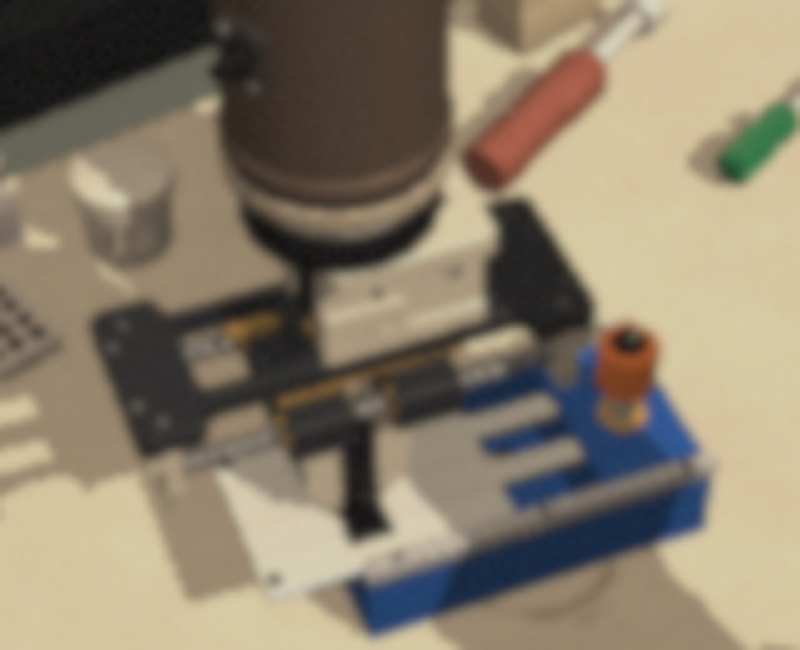

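>>> step_arm(rows=[[0.9, 0, 0, -0.005, 0, 0, 0], [0.9, -0.001, 0, -0.012, 0, 0, 0], [0.9, -0.001, 0, -0.02, 0, 0, 0], [0.9, -0.001, 0, -0.028, 0, 0, 0], [0.9, -0.001, 0, -0.035, 0, 0, 0], [0.9, -0.001, 0, -0.042, 0, 0, 0], [0.9, -0.001, 0, -0.046, 0, 0, 0], [0.9, -0.001, 0, -0.048, 0, 0, 0], [0.9, -0.001, 0, -0.048, 0, 0, 0]])

```text
clock: 4.08
position: [0.5124, 0.1033, 0.0572]
ee_rot: [-1.044, 1.307, 1.043]
force: [2.3, -1.7, 2.3]
width: 0.13
```

```bash
python3 - <<'E'
from h import *
mv(None)
E
```

```text
t 4.08 pos [0.5124 0.1033 0.0572] jawyaw 1.348 tilt [ 0.    -0.001 -1.   ] j [ 0.21  0.59 -0.71  1.96  0.54  0.79  0.54] F [ 2.3 -1.7  2.3] T [-0.3  -0.71 -0.04] w 0.13
```

>>> step_arm(rows=[[0.9, 0, 0, -0.003, 0, 0, 0], [0.9, 0, 0, -0.005, 0, 0, 0], [0.9, 0, 0, -0.005, 0, 0, 0]])

```text
clock: 4.33
position: [0.5116, 0.1, 0.0572]
ee_rot: [-1.044, 1.306, 1.044]
force: [2.9, -0.6, 1.7]
width: 0.127
```

```bash
python3 - <<'E'
from h import *
mv(None)
E
```

```text
t 4.33 pos [0.5116 0.1    0.0572] jawyaw 1.349 tilt [ 0. -0. -1.] j [ 0.22  0.59 -0.71  1.96  0.54  0.79  0.54] F [ 2.9 -0.6  1.7] T [-0.09 -0.97 -0.08] w 0.127
```

>>> step_arm(rows=[[0.9, 0, 0, -0.002, 0, 0, 0], [0.9, 0, 0, -0.004, 0, 0, 0], [0.9, 0, 0, -0.005, 0, 0, 0], [0.9, 0, 0, -0.005, 0, 0, 0]])

```text
clock: 4.67
position: [0.5115, 0.0995, 0.0573]
ee_rot: [-1.043, 1.3, 1.047]
force: [7.1, 9.7, -7.2]
width: 0.131
```

```bash
python3 - <<'E'
from h import *
mv(None)
E
```

```text
t 4.67 pos [0.5115 0.0995 0.0573] jawyaw 1.351 tilt [ 0.002  0.005 -1.   ] j [ 0.23  0.59 -0.72  1.96  0.54  0.78  0.55] F [ 7.1  9.7 -7.2] T [ 1.99 -1.66 -0.12] w 0.131
```

>>> step_arm(rows=[[0.9, 0, 0, 0.002, 0, 0, 0], [0.2, 0, 0, 0.003, 0, 0, 0], [0, 0, 0, 0.003, 0, 0, 0], [0, 0, 0, 0.003, 0, 0, 0], [0, 0, 0, 0.003, 0, 0, 0], [0, -0.04, 0, 0.003, 0, 0, 0], [0, -0.09, 0, 0.003, 0, 0, 0], [0, -0.09, 0, 0.003, 0, 0, 0]])

```text
clock: 5.33
position: [0.5135, 0.1004, 0.1347]
ee_rot: [-1.046, 1.299, 1.042]
force: [0.6, 1.0, 0.8]
width: 0.497
```

```bash
python3 - <<'E'
from h import *
mv([.493,.014,.13],np.pi/2-.5)
from cell import cams
s=cams.get_image("scene");crop(s,160,130,320,260,5,"pics/sc3.png")
np.savez("scene3.npz",**s)
E
```

```text
t 5.33 pos [0.5135 0.1004 0.1347] jawyaw 1.35 tilt [ 0.007  0.002 -1.   ] j [ 0.29  0.49 -0.79  1.89  0.43  0.93  0.64] F [0.6 1.  0.8] T [ 0.16 -0.27 -0.01] w 0.497
shift [ 0.0055  0.0014 -0.111 ] rot [0.2664 0.004  0.0053]
```

View pics/sc3.png

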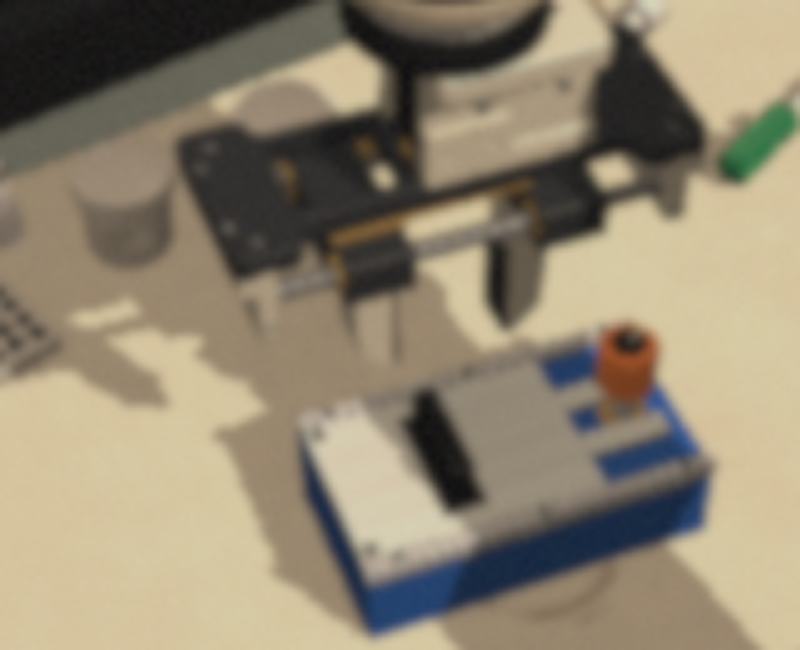

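>>> step_arm(rows=[[-0.2, 0, 0.001, -0.111, 1, 0, 0], [-0.2, 0, 0.001, -0.111, 1, 0, 0], [-0.2, 0, 0.001, -0.111, 1, 0, 0], [-0.2, 0, 0.001, -0.111, 1, 0, 0], [-0.2, 0, 0.001, -0.111, 1, 0, 0], [-0.2, 0, 0.001, -0.111, 1, 0, 0], [-0.2, 0, 0.001, -0.111, 1, 0, 0], [-0.2, 0, 0.001, -0.111, 1, 0, 0], [-0.2, 0, 0.001, -0.111, 1, 0, 0], [-0.2, 0, 0.001, -0.111, 1, 0, 0]])

```text
clock: 6.22
position: [0.49, 0.0119, 0.1285]
ee_rot: [-0.236, 1.559, 0.235]
force: [-0.6, -0.1, -0.3]
width: 0.601
```

```bash
python3 - <<'E'
from h import *
mv([.494,.0138,.115],0)
E
```

```text
t 6.22 pos [0.49   0.0119 0.1285] jawyaw 0.3 tilt [-0.001 -0.001 -1.   ] j [ 0.29  0.39 -0.54  1.98  0.27  0.84 -0.1 ] F [-0.6 -0.1 -0.3] T [ 0.03 -0.11 -0.03] w 0.601
shift [0.0169 0.0008 0.0055] rot [ 0.2861 -0.0014  0.0005]
```

>>> step_arm(rows=[[-0.2, 0.017, 0.001, 0.005, 0.286, 0, 0], [-0.2, 0.017, 0.001, 0.005, 0.286, 0, 0], [-0.2, 0.05, 0.001, 0.005, 0.286, 0, 0], [-0.2, 0.083, 0.001, 0.005, 0.286, 0, 0], [-0.2, 0.083, 0.001, 0.005, 0.286, 0, 0], [-0.2, 0.083, 0.001, 0.005, 0.286, 0, 0]])

```text
clock: 6.72
position: [0.4928, 0.014, 0.0618]
ee_rot: [-0.004, 1.575, 0.003]
force: [1.1, 0.4, -0.0]
width: 0.598
```

```bash
python3 - <<'E'
from h import *
mv([.494,.0138,.062],0)
from cell import cams
s=cams.get_image("scene");crop(s,200,130,330,250,6,"pics/sc4.png")
E
```

```text
t 6.72 pos [0.4928 0.014  0.0618] jawyaw 0.005 tilt [-0.004 -0.    -1.   ] j [ 0.19  0.48 -0.43  2.04  0.3   0.69 -0.43] F [ 1.1  0.4 -0. ] T [-0.04 -0.14 -0.03] w 0.598
shift [-0.0003 -0.0002  0.0015] rot [ 0.0045 -0.0038  0.0003]
```

View pics/sc4.png

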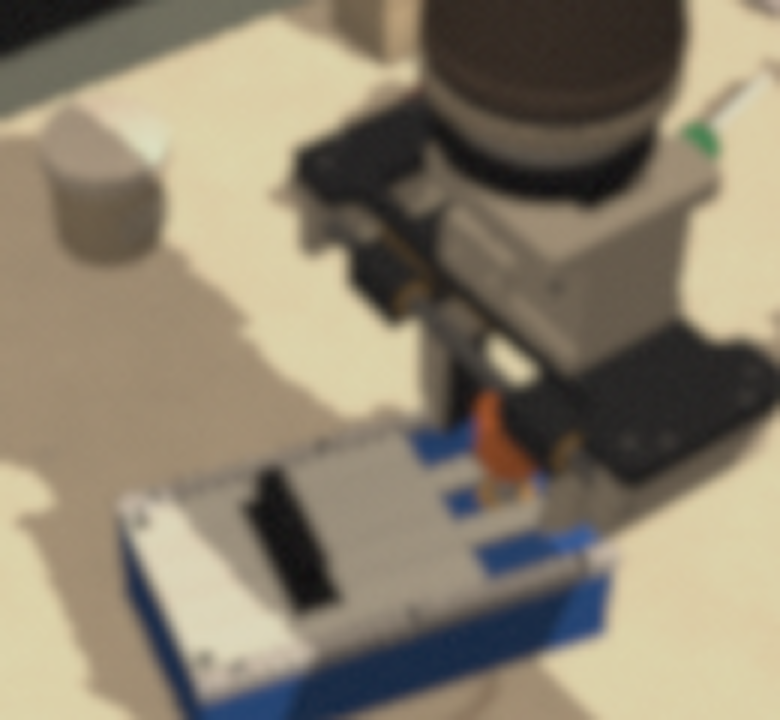

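>>> step_arm(rows=[[0.7, 0, 0, 0.001, 0, 0, 0], [0.7, 0, 0, 0.001, 0, 0, 0], [0.7, 0, 0, 0.001, 0, 0, 0], [0.7, 0, 0, 0.001, 0, 0, 0], [0.7, 0, 0, 0.001, 0, 0, 0], [0.7, 0, 0, 0.001, 0, 0, 0]], newtons=10)

```text
clock: 7.27
position: [0.4949, 0.0141, 0.0631]
ee_rot: [-0.002, 1.571, 0.002]
force: [-2.5, -0.7, 5.7]
width: 0.281
```

```bash
python3 - <<'E'
from h import *
mv(None)
E
```

```text
t 7.27 pos [0.4949 0.0141 0.0631] jawyaw 0.002 tilt [-0. -0. -1.] j [ 0.19  0.48 -0.43  2.04  0.3   0.69 -0.43] F [-2.5 -0.7  5.7] T [-0.07  0.45 -0.07] w 0.281
```

>>> step_arm(rows=[[0.7, 0, 0, -0.001, -0.06, 0, 0], [0.7, 0, 0, -0.001, -0.12, 0, 0], [0.7, 0, 0, -0.001, -0.18, 0, 0], [0.7, 0, 0, -0.001, -0.24, 0, 0], [0.7, 0, 0, -0.001, -0.3, 0, 0], [0.7, 0, 0, -0.001, -0.36, 0, 0], [0.7, 0, 0, -0.001, -0.36, 0, 0]])

```text
clock: 7.85
position: [0.4945, 0.0142, 0.0632]
ee_rot: [-0.301, 1.549, 0.301]
force: [-1.3, -0.4, 8.1]
width: 0.28
```

```bash
python3 - <<'E'
from h import *
mv(None)
E
```

```text
t 7.85 pos [0.4945 0.0142 0.0632] jawyaw 0.383 tilt [ 0. -0. -1.] j [ 0.26  0.5  -0.53  2.03  0.38  0.71 -0.12] F [-1.3 -0.4  8.1] T [-0.02  0.41 -0.02] w 0.28
```

>>> step_arm(rows=[[0.7, 0, 0, 0, -0.06, 0, 0], [0.7, 0, 0, 0, -0.12, 0, 0], [0.7, 0, 0, 0, -0.18, 0, 0], [0.7, 0, 0, 0, -0.24, 0, 0], [0.7, 0, 0, 0, -0.3, 0, 0], [0.7, 0, 0, 0, -0.36, 0, 0], [0.7, 0, 0, 0, -0.36, 0, 0]])

```text
clock: 8.43
position: [0.4942, 0.0141, 0.0628]
ee_rot: [-0.594, 1.488, 0.594]
force: [-1.3, 0.4, 2.7]
width: 0.278
```

```bash
python3 - <<'E'
from h import *
mv(None)
E
```

```text
t 8.43 pos [0.4942 0.0141 0.0628] jawyaw 0.759 tilt [-0. -0. -1.] j [ 0.33  0.52 -0.62  2.03  0.45  0.73  0.19] F [-1.3  0.4  2.7] T [0.02 0.18 0.03] w 0.278
```

>>> step_arm(rows=[[0.7, 0.001, 0, 0, 0, 0, 0], [0.7, 0.002, 0, 0, 0, 0, 0], [0.7, 0.002, 0, 0, 0, 0, 0]])

```text
clock: 8.68
position: [0.4942, 0.0141, 0.0609]
ee_rot: [-0.59, 1.489, 0.59]
force: [0.6, 0.8, -3.0]
width: 0.278
```

```bash
python3 - <<'E'
from h import *
mv(None)
E
```

```text
t 8.68 pos [0.4942 0.0141 0.0609] jawyaw 0.755 tilt [-0. -0. -1.] j [ 0.33  0.52 -0.62  2.03  0.45  0.73  0.18] F [ 0.6  0.8 -3. ] T [ 0.04 -0.18  0.06] w 0.278
```

>>> step_arm(rows=[[-0.2, 0, 0, 0, 0, 0, 0], [-0.2, 0, 0, 0, 0, 0, 0], [-0.2, 0, 0, 0, 0, 0, 0], [-0.2, -0.05, 0, 0, 0, 0, 0], [-0.2, -0.1, 0, 0, 0, 0, 0], [-0.2, -0.1, 0, 0, 0, 0, 0], [-0.2, -0.1, 0, 0, 0, 0, 0]])

```text
clock: 9.27
position: [0.496, 0.0143, 0.1433]
ee_rot: [-0.592, 1.484, 0.589]
force: [0.1, -0.1, -0.2]
width: 0.598
```

```bash
python3 - <<'E'
from h import *
mv([.4937,.0139,.06],.75)
from cell import cams
s=cams.get_image("scene");crop(s,260,180,330,240,10,"pics/sc5.png");np.savez("scene5.npz",**s)
for n in("scene3","scene5"):
    s=dict(np.load(n+".npz")); crop(s,260,180,330,240,10,f"pics/{n}.png")
E
```

```text
t 9.27 pos [0.496  0.0143 0.1433] jawyaw 0.756 tilt [ 0.005 -0.    -1.   ] j [ 0.4   0.41 -0.7   1.95  0.34  0.9   0.29] F [ 0.1 -0.1 -0.2] T [ 0.03 -0.11 -0.02] w 0.598
shift [ 0.1041  0.002  -0.0028] rot [0.0053 0.0032 0.0032]
```

View pics/scene3.png

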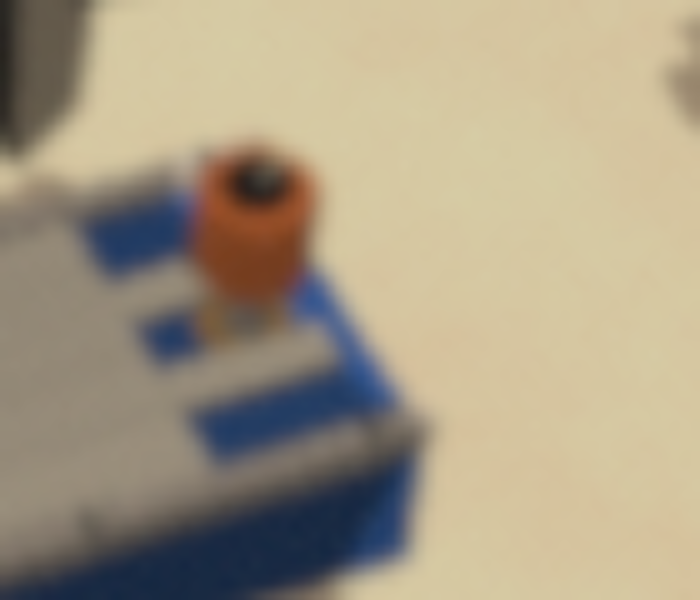

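View pics/sc5.png

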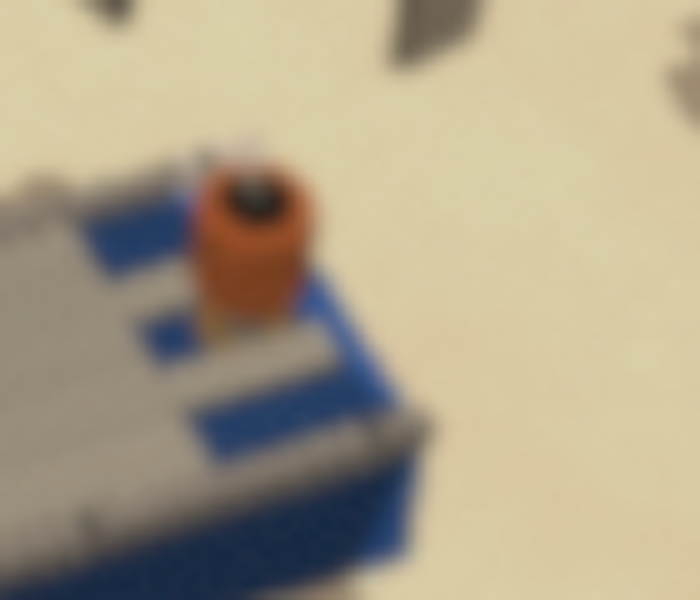

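>>> step_arm(rows=[[-0.2, 0.03, 0.002, -0.003, -1, 0, 0], [-0.2, 0.03, 0.002, -0.003, -1, 0, 0], [-0.2, 0.03, 0.002, -0.003, -1, 0, 0], [-0.2, 0.03, 0.002, -0.003, -1, 0, 0], [-0.2, 0.03, 0.002, -0.003, -1, 0, 0], [-0.2, 0.03, 0.002, -0.003, -1, 0, 0], [-0.2, 0.03, 0.002, -0.003, -1, 0, 0], [-0.2, 0.03, 0.002, -0.003, -1, 0, 0], [-0.2, 0.03, 0.002, -0.003, -1, 0, 0], [-0.2, 0.03, 0.002, -0.003, -1, 0, 0]])

```text
clock: 10.15
position: [0.4905, 0.0134, 0.1157]
ee_rot: [-1.378, 1.09, 1.382]
force: [0.2, 0.0, -0.4]
width: 0.598
```

```bash
python3 - <<'E'
from h import *
mv([.4937,.0139,.0605],1.95)
a=dict(np.load("scene3.npz"));b=dict(np.load("scene5.npz"))
A=a["pixels"][193:215,277:293];B=b["pixels"][185:225,270:300]
r=cv2.matchTemplate(cv2.resize(B,None,fx=8,fy=8,interpolation=2),cv2.resize(A,None,fx=8,fy=8,interpolation=2),cv2.TM_CCOEFF_NORMED)
_,m,_,l=cv2.minMaxLoc(r);du,dv=l[0]/8-7,l[1]/8-8;print(m,du,dv)
K=a["camera_matrix"];M=R.from_rotvec(a["attitude"]).as_matrix()
def pr(p): q=M.T@(np.array(p)-a["eye"]);q=K@q;return q[:2]/q[2]
print("px per mm down",(pr([.494,.014,.08])-pr([.494,.014,.081])))
E
```

```text
t 10.15 pos [0.4905 0.0134 0.1157] jawyaw 1.806 tilt [-0.003  0.001 -1.   ] j [ 0.56  0.53 -0.94  1.97  0.54  0.92  1.15] F [ 0.2  0.  -0.4] T [ 0.17 -0.15 -0.02] w 0.598
shift [ 0.069  -0.0042 -0.0004] rot [-0.1378  0.0012 -0.0022]
0.95310378074646 0.0 1.0
px per mm down [-0.03042403  0.30491326]
```

```bash
python3 - <<'E'
from h import *
for n in("scene3","scene5"):
    s=dict(np.load(n+".npz"));p=cv2.resize(s["pixels"][180:240,265:305].astype(np.float32),None,fx=8,fy=8,interpolation=cv2.INTER_CUBIC)
    m=(p[...,0]-p[...,2]>70)&(p[...,0]-p[...,1]>45); v,u=np.nonzero(m)
    print(n,m.sum(),"cen",u.mean()/8+265,v.mean()/8+180,"v5,95",np.percentile(v,[2,98])/8+180)
    A=s["pixels"][194:202,280:292]; 
a=dict(np.load("scene3.npz"));b=dict(np.load("scene5.npz"))
A=a["pixels"][193:208,279:292];B=b["pixels"][185:225,270:300]
r=cv2.matchTemplate(cv2.resize(B,None,fx=8,fy=8,interpolation=2),cv2.resize(A,None,fx=8,fy=8,interpolation=2),cv2.TM_CCOEFF_NORMED)
_,m,_,l=cv2.minMaxLoc(r);print(m,l[0]/8-9,l[1]/8-8)
E
```

```text
scene3 6192 cen 285.1935562015504 203.3231992894057 v5,95 [197.    208.875]
scene5 6393 cen 285.0262200844674 205.15067261066793 v5,95 [198.625 210.75 ]
0.9743428230285645 -0.125 1.5
```

>>> step_arm(rows=[[-0.2, 0.02, -0.004, 0, -0.1, 0, 0], [-0.2, 0.045, -0.004, 0, -0.1, 0, 0], [-0.2, 0.069, -0.004, 0, -0.1, 0, 0], [-0.2, 0.069, -0.004, 0, -0.1, 0, 0], [0.7, 0.069, -0.004, 0, -0.1, 0, 0], [0.7, 0.069, -0.004, 0, -0.1, 0, 0], [0.7, 0.069, -0.004, 0, -0.1, 0, 0], [0.7, 0.069, -0.004, 0, -0.1, 0, 0], [0.7, 0.069, -0.004, 0, -0.1, 0, 0], [0.7, 0.069, -0.004, 0, -0.1, 0, 0]], newtons=12)

```text
clock: 10.98
position: [0.4951, 0.014, 0.0625]
ee_rot: [-1.454, 1.03, 1.452]
force: [0.3, -2.1, 3.1]
width: 0.277
```

```bash
python3 - <<'E'
from h import *
mv([.494,.0139,.0605],1.95)
E
```

```text
t 10.98 pos [0.4951 0.014  0.0625] jawyaw 1.908 tilt [ 0.001 -0.001 -1.   ] j [ 0.51  0.61 -0.89  2.01  0.65  0.83  1.15] F [ 0.3 -2.1  3.1] T [-0.27 -0.21 -0.04] w 0.277
shift [0.0026 0.0014 0.0003] rot [-0.0404 -0.001   0.0009]
```

>>> step_arm(rows=[[0.7, 0, 0, 0, 0.1, 0, 0], [0.7, 0, 0, 0, 0.2, 0, 0], [0.7, 0, 0, 0, 0.3, 0, 0], [0.7, 0.001, 0, 0, 0.4, 0, 0], [0.7, 0.001, 0, 0, 0.5, 0, 0], [0.7, 0.001, 0, 0, 0.6, 0, 0], [0.7, 0.001, 0, 0, 0.7, 0, 0], [0.7, 0.001, 0, 0, 0.8, 0, 0], [0.7, 0.001, 0, 0, 0.9, 0, 0], [0.7, 0.001, 0, 0, 1, 0, 0], [0.7, 0.001, 0, 0, 1, 0, 0]])

```text
clock: 11.9
position: [0.4949, 0.0135, 0.0616]
ee_rot: [-0.669, 1.465, 0.667]
force: [-0.1, -4.0, 2.2]
width: 0.281
```

```bash
python3 - <<'E'
from h import *
mv([.494,.0139,.0605],1.95)
E
```

```text
t 11.9 pos [0.4949 0.0135 0.0616] jawyaw 0.855 tilt [ 0.001 -0.001 -1.   ] j [ 0.33  0.52 -0.63  2.03  0.46  0.73  0.28] F [-0.1 -4.   2.2] T [-0.83 -0.34 -0.06] w 0.281
shift [ 0.0013  0.0012 -0.0004] rot [-1.0452e+00 -1.3000e-03  1.0000e-03]
```

>>> step_arm(rows=[[0.7, 0, -0.001, -0.001, 0.1, 0, 0], [0.7, 0, -0.001, -0.001, 0.2, 0, 0], [0.7, 0, -0.001, -0.001, 0.3, 0, 0], [0.7, 0.001, -0.001, -0.001, 0.4, 0, 0], [0.7, 0.001, -0.001, -0.001, 0.5, 0, 0], [0.7, 0.001, -0.001, -0.001, 0.6, 0, 0], [0.7, 0.001, -0.001, -0.001, 0.7, 0, 0], [0.7, 0.001, -0.001, -0.001, 0.8, 0, 0], [0.7, 0.001, -0.001, -0.001, 0.9, 0, 0], [0.7, 0.001, -0.001, -0.001, 1, 0, 0], [0.7, 0.001, -0.001, -0.001, 1, 0, 0]])

```text
clock: 12.82
position: [0.4945, 0.013, 0.0605]
ee_rot: [0.147, 1.566, -0.148]
force: [-1.1, -2.0, 2.8]
width: 0.278
```

>>> step_arm(rows=[[0.7, 0, 0, 0, 0.1, 0, 0], [0.7, 0, 0, 0, 0.2, 0, 0], [0.7, 0, 0, 0, 0.3, 0, 0], [0.7, 0.001, 0, 0, 0.4, 0, 0], [0.7, 0.001, 0, 0, 0.5, 0, 0], [0.7, 0.001, 0, 0, 0.6, 0, 0], [0.7, 0.001, 0, 0, 0.7, 0, 0], [0.7, 0.001, 0, 0, 0.8, 0, 0], [0.7, 0.001, 0, 0, 0.9, 0, 0], [0.7, 0.001, 0, 0, 1, 0, 0], [0.7, 0.001, 0, 0, 1, 0, 0]])

```text
clock: 13.73
position: [0.4941, 0.0132, 0.0594]
ee_rot: [0.956, 1.351, -0.957]
force: [-1.4, -1.9, 3.6]
width: 0.281
```

```bash
python3 - <<'E'
from h import *
mv([.494,.0139,.0605],1.95)
E
```

```text
t 13.73 pos [0.4941 0.0132 0.0594] jawyaw -1.232 tilt [-0.001 -0.    -1.   ] j [-0.08  0.45 -0.07  2.06  0.05  0.64 -1.42] F [-1.4 -1.9  3.6] T [-0.76  0.45 -0.06] w 0.281
shift [-0.0013  0.0002 -0.0009] rot [ 2.9611e+00  1.8000e-03 -0.0000e+00]
```

>>> step_arm(rows=[[-0.2, 0, 0, 0, 0, 0, 0], [-0.2, 0, 0, 0, 0, 0, 0], [-0.2, 0, 0, 0, 0, 0, 0], [-0.2, -0.05, 0, 0, 0, 0, 0], [-0.2, -0.1, 0, 0, -0.15, 0, 0], [-0.2, -0.1, 0, 0, -0.3, 0, 0], [-0.2, -0.1, 0, 0, -0.4, 0, 0], [-0.2, -0.1, 0, 0, -0.5, 0, 0], [-0.2, -0.1, 0, 0, -0.6, 0, 0], [-0.2, -0.1, 0, 0, -0.7, 0, 0], [-0.2, -0.1, 0, 0, -0.8, 0, 0], [-0.2, -0.1, 0, 0, -0.9, 0, 0]])

```text
clock: 14.73
position: [0.4948, 0.0135, 0.1395]
ee_rot: [0.222, 1.559, -0.221]
force: [-0.0, -0.4, -0.3]
width: 0.599
```

>>> step_arm(rows=[[-0.2, 0, 0, 0, -1, 0, 0], [-0.2, 0, 0, 0, -1, 0, 0], [-0.2, 0, 0, 0, -1, 0, 0], [-0.2, 0, 0, 0, -1, 0, 0], [-0.2, 0, 0, 0, -1, 0, 0], [-0.2, 0, 0, 0, -1, 0, 0], [-0.2, 0, 0, 0, -1, 0, 0], [-0.2, 0, 0, 0, -1, 0, 0], [-0.2, 0, 0, 0, -1, 0, 0], [-0.2, 0, 0, 0, -1, 0, 0]])

```text
clock: 15.57
position: [0.4947, 0.0133, 0.1394]
ee_rot: [-0.595, 1.487, 0.595]
force: [-0.3, -1.1, 0.2]
width: 0.599
```

```bash
python3 - <<'E'
from h import *
mv([.494,.0135,.0575],1.95)
from cell import cams
s=cams.get_image("scene");crop(s,240,170,320,240,8,"pics/sc6.png");np.savez("scene6.npz",**s)
p=cv2.resize(s["pixels"][180:240,265:305].astype(np.float32),None,fx=8,fy=8,interpolation=cv2.INTER_CUBIC)
m=(p[...,0]-p[...,2]>70)&(p[...,0]-p[...,1]>45); v,u=np.nonzero(m)
print(m.sum(),"cen",u.mean()/8+265,v.mean()/8+180,np.percentile(v,[2,98])/8+180)
E
```

```text
t 15.57 pos [0.4947 0.0133 0.1394] jawyaw 0.761 tilt [ 0.  0. -1.] j [ 0.28  0.38 -0.53  1.96  0.25  0.87  0.38] F [-0.3 -1.1  0.2] T [ 0.02 -0.19  0.03] w 0.599
shift [ 0.1024  0.0007 -0.0006] rot [-1.1354e+00  5.0000e-04 -1.0000e-04]
6387 cen 285.02673399091907 206.1194418349773 [199.375 211.625]
```

View pics/sc6.png

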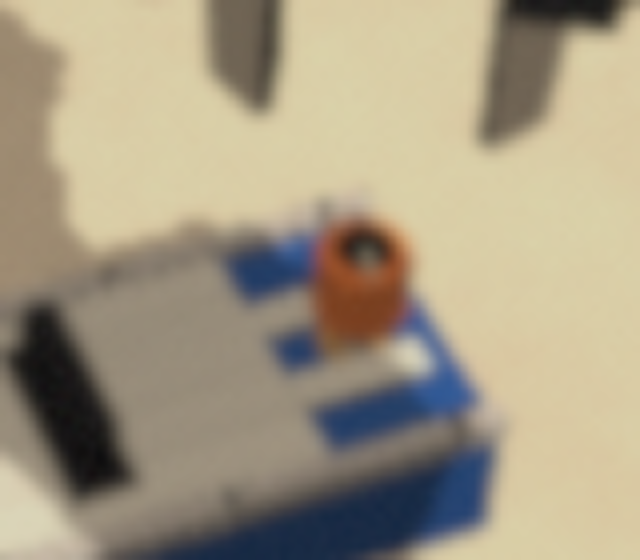

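>>> step_arm(rows=[[-0.2, 0.03, 0, 0, -1, 0, 0], [-0.2, 0.03, 0, 0, -1, 0, 0], [-0.2, 0.03, 0, 0, -1, 0, 0], [-0.2, 0.03, 0, 0, -1, 0, 0], [-0.2, 0.03, 0, 0, -1, 0, 0], [-0.2, 0.03, 0, 0, -1, 0, 0], [-0.2, 0.03, 0, 0, -1, 0, 0], [-0.2, 0.03, 0, 0, -1, 0, 0], [-0.2, 0.03, 0, 0, -1, 0, 0], [-0.2, 0.03, 0, 0, -1, 0, 0]])

```text
clock: 16.45
position: [0.4947, 0.0133, 0.1154]
ee_rot: [-1.379, 1.089, 1.38]
force: [-0.4, 0.4, -0.9]
width: 0.599
```

```bash
python3 - <<'E'
from h import *
mv([.494,.0135,.058],1.95)
E
```

```text
t 16.45 pos [0.4947 0.0133 0.1154] jawyaw 1.805 tilt [-0.  0. -1.] j [ 0.45  0.48 -0.78  1.97  0.43  0.87  1.25] F [-0.4  0.4 -0.9] T [ 0.12 -0.13 -0.02] w 0.599
shift [0.0718 0.0008 0.0004] rot [-0.1387  0.0004  0.    ]
```

>>> step_arm(rows=[[-0.2, 0.02, 0.001, 0, -0.1, 0, 0], [-0.2, 0.045, 0.001, 0, -0.1, 0, 0], [-0.2, 0.072, 0.001, 0, -0.1, 0, 0], [-0.2, 0.072, 0.001, 0, -0.1, 0, 0], [0.7, 0.072, 0.001, 0, -0.1, 0, 0], [0.7, 0.072, 0.001, 0, -0.1, 0, 0], [0.7, 0.072, 0.001, 0, -0.1, 0, 0], [0.7, 0.072, 0.001, 0, -0.1, 0, 0], [0.7, 0.072, 0.001, 0, -0.1, 0, 0], [0.7, 0.072, 0.001, 0, -0.1, 0, 0]], newtons=12)

```text
clock: 17.28
position: [0.4944, 0.0131, 0.0586]
ee_rot: [-1.454, 1.03, 1.452]
force: [-0.1, -0.8, 2.7]
width: 0.279
```

```bash
python3 - <<'E'
from h import *
mv([.494,.0135,.058],1.95)
E
```

```text
t 17.28 pos [0.4944 0.0131 0.0586] jawyaw 1.908 tilt [ 0.001 -0.    -1.   ] j [ 0.41  0.56 -0.74  2.02  0.54  0.76  1.25] F [-0.1 -0.8  2.7] T [ 0.16 -0.17  0.01] w 0.279
shift [0.0007 0.0003 0.0006] rot [-0.0402 -0.0005  0.0011]
```

>>> step_arm(rows=[[0.7, 0, 0, 0, 0.1, 0, 0], [0.7, 0, 0, 0, 0.2, 0, 0], [0.7, 0, 0, 0, 0.3, 0, 0], [0.7, 0.001, 0, 0, 0.4, 0, 0], [0.7, 0.001, 0, 0, 0.5, 0, 0], [0.7, 0.001, 0, 0, 0.6, 0, 0], [0.7, 0.001, 0, 0, 0.7, 0, 0], [0.7, 0.001, 0, 0, 0.8, 0, 0], [0.7, 0.001, 0, 0, 0.9, 0, 0], [0.7, 0.001, 0, 0, 1, 0, 0], [0.7, 0.001, 0, 0, 1, 0, 0]])

```text
clock: 18.2
position: [0.4944, 0.0132, 0.0577]
ee_rot: [-0.669, 1.464, 0.668]
force: [1.7, 0.3, 3.1]
width: 0.28
```

```bash
python3 - <<'E'
from h import *
mv([.494,.0135,.058],1.95)
E
```

```text
t 18.2 pos [0.4944 0.0132 0.0577] jawyaw 0.856 tilt [ 0.001 -0.    -1.   ] j [ 0.21  0.49 -0.46  2.04  0.34  0.68  0.39] F [1.7 0.3 3.1] T [ 0.05 -0.29 -0.05] w 0.28
shift [-0.0004  0.0006 -0.0001] rot [-1.0444e+00  1.0000e-04  1.2000e-03]
```

>>> step_arm(rows=[[0.7, 0, 0, 0, 0.1, 0, 0], [0.7, 0, 0, 0, 0.2, 0, 0], [0.7, 0, 0, 0, 0.3, 0, 0], [0.7, 0.001, 0, 0, 0.4, 0, 0], [0.7, 0.001, 0, 0, 0.5, 0, 0], [0.7, 0.001, 0, 0, 0.6, 0, 0], [0.7, 0.001, 0, 0, 0.7, 0, 0], [0.7, 0.001, 0, 0, 0.8, 0, 0], [0.7, 0.001, 0, 0, 0.9, 0, 0], [0.7, 0.001, 0, 0, 1, 0, 0], [0.7, 0.001, 0, 0, 1, 0, 0]])

```text
clock: 19.12
position: [0.4944, 0.0132, 0.0566]
ee_rot: [0.147, 1.565, -0.147]
force: [0.4, -0.3, 1.4]
width: 0.275
```

>>> step_arm(rows=[[0.7, 0, 0, 0, 0.1, 0, 0], [0.7, 0, 0, 0, 0.2, 0, 0], [0.7, 0, 0, 0, 0.3, 0, 0], [0.7, 0.001, 0, 0, 0.4, 0, 0], [0.7, 0.001, 0, 0, 0.5, 0, 0], [0.7, 0.001, 0, 0, 0.6, 0, 0], [0.7, 0.001, 0, 0, 0.7, 0, 0], [0.7, 0.001, 0, 0, 0.8, 0, 0], [0.7, 0.001, 0, 0, 0.9, 0, 0], [0.7, 0.001, 0, 0, 1, 0, 0], [0.7, 0.001, 0, 0, 1, 0, 0], [0.7, 0.001, 0, 0, 1, 0, 0]])

```text
clock: 20.12
position: [0.4941, 0.0132, 0.0556]
ee_rot: [0.951, 1.352, -0.952]
force: [1.4, -0.1, 1.8]
width: 0.276
```

```bash
python3 - <<'E'
from h import *
mv(None)
from cell import cams
s=cams.get_image("scene");crop(s,200,150,320,250,6,"pics/sc7.png")
E
```

```text
t 20.12 pos [0.4941 0.0132 0.0556] jawyaw -1.226 tilt [ 0. -0. -1.] j [-0.21  0.45  0.1   2.08 -0.08  0.62 -1.28] F [ 1.4 -0.1  1.8] T [-0.07 -0.24 -0.09] w 0.276
```

View pics/sc7.png

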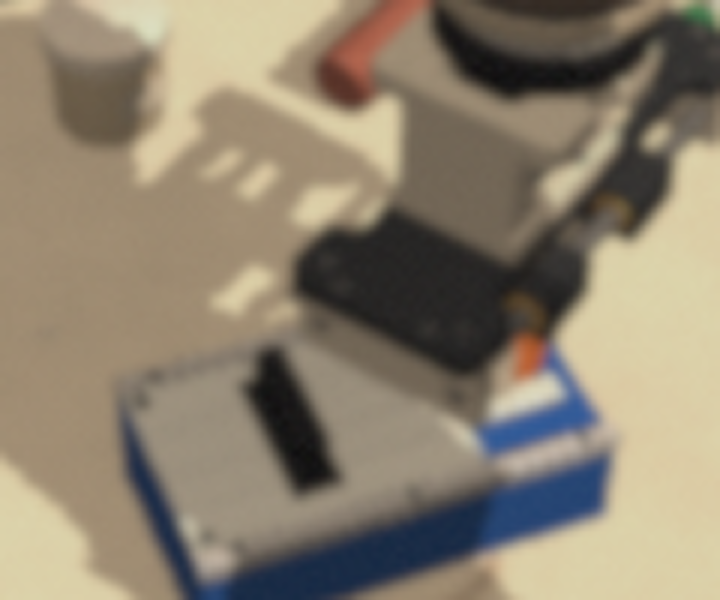

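>>> step_arm(rows=[[-0.2, 0, 0, 0, 0, 0, 0], [-0.2, 0, 0, 0, 0, 0, 0], [-0.2, 0, 0, 0, 0, 0, 0], [-0.2, -0.05, 0, 0, 0, 0, 0], [-0.2, -0.1, 0, 0, 0, 0, 0], [-0.2, -0.13, 0, 0, 0, 0, 0], [-0.2, -0.13, 0, 0, 0, 0, 0], [-0.2, -0.13, 0, 0, 0, 0, 0]])

```text
clock: 20.83
position: [0.4947, 0.0131, 0.1608]
ee_rot: [0.958, 1.348, -0.954]
force: [0.4, -0.6, -0.2]
width: 0.597
```

```bash
python3 - <<'E'
from h import *
mv([.494,.0133,.0553],-1.226)
from cell import cams
s=cams.get_image("scene");crop(s,200,150,320,250,6,"pics/sc8.png")
p=cv2.resize(s["pixels"][180:240,265:305].astype(np.float32),None,fx=8,fy=8,interpolation=cv2.INTER_CUBIC)
m=(p[...,0]-p[...,2]>70)&(p[...,0]-p[...,1]>45); v,u=np.nonzero(m)
print(m.sum(),"cen",u.mean()/8+265,v.mean()/8+180,np.percentile(v,[2,98])/8+180)
E
```

```text
t 20.83 pos [0.4947 0.0131 0.1608] jawyaw -1.232 tilt [ 0.003  0.    -1.   ] j [-0.24  0.29  0.13  1.98 -0.05  0.87 -1.31] F [ 0.4 -0.6 -0.2] T [ 0.03  0.01 -0.01] w 0.597
shift [ 0.1319 -0.0011 -0.0005] rot [-0.006   0.0005 -0.0028]
7433 cen 285.18806336607025 207.19442015337012 [200.625 212.875]
```

View pics/sc8.png

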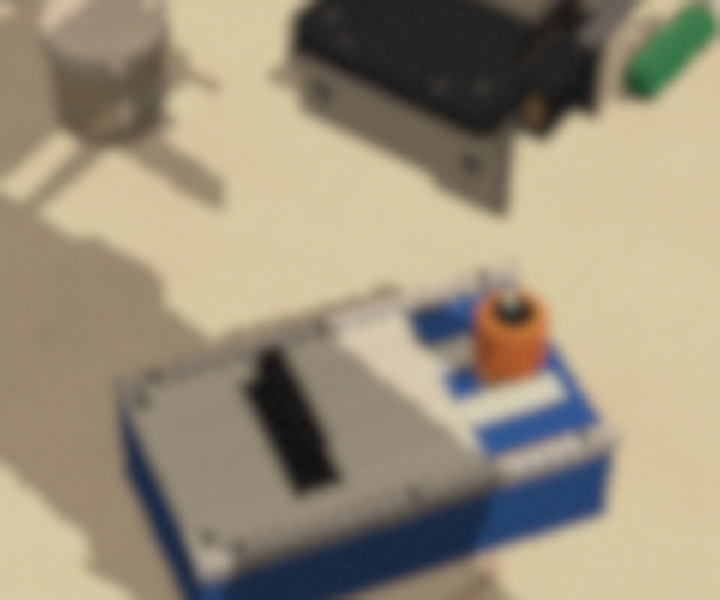

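>>> step_arm(rows=[[-0.2, 0.05, -0.001, 0, 0, 0, 0], [-0.2, 0.09, -0.001, 0, 0, 0, 0], [-0.2, 0.12, -0.001, 0, 0, 0, 0], [-0.2, 0.131, -0.001, 0, 0, 0, 0], [-0.2, 0.131, -0.001, 0, 0, 0, 0], [0.7, 0.131, -0.001, 0, 0, 0, 0], [0.7, 0.131, -0.001, 0, 0, 0, 0], [0.7, 0.131, -0.001, 0, 0, 0, 0], [0.7, 0.131, -0.001, 0, 0, 0, 0], [0.7, 0.131, -0.001, 0, 0, 0, 0], [0.7, 0.131, -0.001, 0, 0, 0, 0], [0.7, 0.131, -0.001, 0, 0, 0, 0]], newtons=12)

```text
clock: 21.88
position: [0.4937, 0.0129, 0.0553]
ee_rot: [0.958, 1.349, -0.956]
force: [0.6, 0.4, 4.5]
width: 0.279
```

```bash
python3 - <<'E'
from h import *
mv(None)
from cell import cams
d=cams.get_image("top");crop(d,110,70,410,270,2.6,"pics/t9.png")
E
```

```text
t 21.88 pos [0.4937 0.0129 0.0553] jawyaw -1.233 tilt [ 0.001  0.    -1.   ] j [-0.22  0.45  0.11  2.08 -0.08  0.61 -1.29] F [0.6 0.4 4.5] T [ 0.    0.04 -0.02] w 0.279
```

View pics/t9.png

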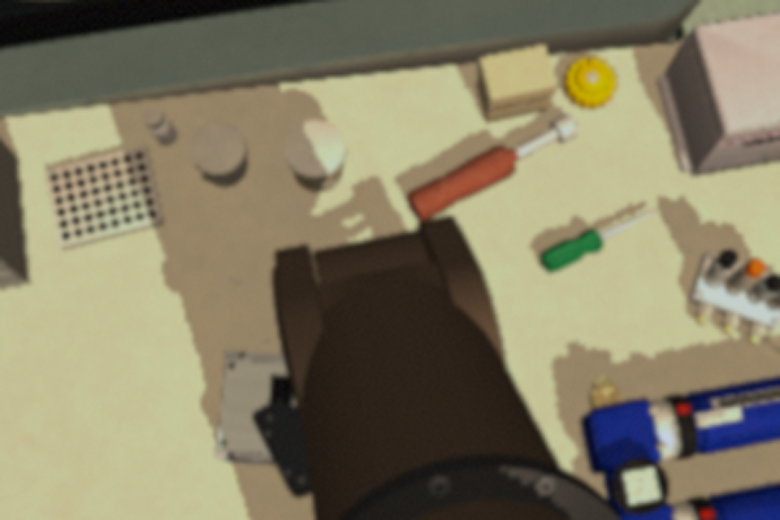

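>>> step_arm(rows=[[0.7, 0, 0, 0, 0, 0, 0], [0.7, 0, 0, 0, 0, 0, 0], [0.7, 0, 0, 0, 0, 0, 0]])

```text
clock: 22.18
position: [0.4937, 0.0129, 0.0552]
ee_rot: [0.958, 1.349, -0.956]
force: [0.1, -0.4, 6.1]
width: 0.277
```

```bash
python3 - <<'E'
from h import *
mv(None)
from cell import arm
print(arm.sign_off())
E
```

```text
t 22.18 pos [0.4937 0.0129 0.0552] jawyaw -1.233 tilt [ 0.001  0.    -1.   ] j [-0.22  0.45  0.11  2.08 -0.08  0.61 -1.29] F [ 0.1 -0.4  6.1] T [0.04 0.07 0.01] w 0.277
the job is handed in; nothing more can be done
None
```

I closed the cover, started the bolt in its thread and handed the job in at 22.2 s with the gripper still on the bolt head; the hand-in reports no verdict.

- **Cover:** I gripped the rib and slid it about 43 mm onto its stop. The push force rose there, and the scene picture shows the cover flush with the fork under the bolt.
- **Bolt:** I turned it back about 0.75 rad, and the picture showed it had dropped about 6 mm. I then turned it forward about 6.27 rad in two strokes.
- **Final grip:** I let go once to check the bolt by camera, then gripped again at 12 N. The grasp point is about 1 mm from my estimate of the bolt axis.

**Depth check:** the turned angle puts the bolt about 11.6–12.0 mm deep. The picture, which is coarser (about 1 mm), reads nearer 13 mm. The two disagree, but both fall within 10.2–13.8 mm.

**Bystanders:** the nut driver, green screwdriver and both cups look unmoved in the last top picture. I did not check the spanner specifically, as it lies outside that crop, but the arm's moves stayed away from it.

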